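Pin the bedside display to its desk bracket

ROBOT

A 7-joint arm with a two-finger parallel gripper is mounted at the origin on the work surface. World frame = base frame: x ahead of the robot, y to its left, z up, the work surface at z = 0. Lengths are in m, angles in rad, forces in N, time in s.
With the tool pointing down it reaches from about 0.4 to 0.9 m from the base axis. Payload 5.5 kg.
Tool frame: the origin (TCP) lies midway between the tips of the shut fingers; the grasp point (between the pads) lies 19 mm behind it; z points along the fingers, y is the direction in which the jaws open and shut (so a half turn about z gives the same grasp; the last joint's range is limited). The gripper opens to 85 mm and grips with 20 to 120 N. Pads are 22 mm wide; open, the fingers measure 114 mm over their backs; the gripper's body (76 mm by 85 mm) begins 54 mm behind the grasp point. The pads swing forward as they close: fully open they stand 13 mm farther back than shut.
Start: joints at [-1.053, 0.501, -0.427, 1.55, 0.221, 1.138, -0.21], TCP at [0.164, 0.629, 0.204] pointing down, gripper open.
Joint ranges: [-2.88, 2.88], [-0.31, 2.03], [-1.54, 1.56], [0.2, 2.42], [-1.41, 4.55], [0.19, 2.02], [-2.57, 2.57]. Speed limits (rad/s): [2.57, 2.57, 3.14, 3.14, 3.14, 3.14, 3.14].

INTERFACE

Orientations are given as a unit quaternion [w, x, y, z].
In Python, from bench import ctrl, read_camera gives the robot as it stands.
- The arm moves only by the tool servo_tool, never from a script. Its argument "increments" is a list that holds one entry, the list of rows, each a list of 7 numbers: the turn, a rotation vector about the tool's x, y, z in rad, then the shift along the tool's x, y, z in m, then the gripper's target within -1 to 1 (fully open at 1, half-way at 0, shut at -1). A call has 1 to 12 rows; each row shifts and turns the commanded pose from where the row before left it, along the tool's axes as they then stand; what a row does not reach is not made up. A row lasts 1/10 s, in which the tool goes at most 50 mm and 8.59 degrees, less where a joint would pass 70% of its speed; a pose out of reach is approached as far as the arm can. A call with a gripper value outside its range is refused whole. The fingers move at their own pace and stop on an object; the grip force is fixed at half the most. Time passes only in rows, so rows that do not move let the fingers close. It gives the time, the measured TCP pose, the force and the opening at its end, in the units of the state.
- ctrl.get_obs(): the state, without advancing time (a new reading comes with each control period).
- read_camera(name): name is "scene" or "top" or "wrist"; returns a dict with "color" (480x640x3 uint8, red, green, blue), "z_map" (480x640 float32, m along the optical axis (not along the pixel's ray), 0 where there is no reading), "fx", "fy", "cx", "cy" (pixels), "R" (3x3) and "t" (3): a world point X has camera coordinates R X + t. Camera axes: x right, y down, z forward; pixel columns grow to the right and rows downward; lengths in m; the calibration is good to about 2 mm. A picture is of the moment at which its call begins.
- ctrl.sign_off(): hands the job in, once; it reports no verdict.
The state is a dict: "clock": time; "joint_pos": joint angles; "qvel": joint speeds; "joint_efforts": joint torques, N m; "ee_pos": TCP position; "tcp_rot": TCP orientation; "wrist_force": force on the tool from outside, world axes, zero at the start; "torque": the same for the moment, N m; "finger_gap": opening from 0.0 (shut) to 1.0 (fully open).
Only numpy, scipy, OpenCV 4.12 (cv2) and the standard library are available. Lean on these libraries where they do the work, as an engineer would, in place of code of your own. Each camera call takes 0.05 s, during which the arm holds its last target. There are 200 camera calls.

TASK

The small display's sliding foot has come unpinned from its desk bracket. Slide the foot back until its knuckle is over the hidden knuckle of the bracket, then take the hinge pin out of the pen stand and thread it down through both, feeling for the lower hole, until its collar sits flush on the top knuckle, and let go. Be gentle: never press or wedge the pin against the hinge with more than 50 N, and leave the other things on the desk, the two markers included, where they are.

Things in the scene. Friction and masses are not known exactly. Their poses are not given: they have to be found in the camera images.
- bracket: the display mount's desk bracket: a fixed aluminium track 140 x 430 mm, 36 mm high, bolted to the desk and mostly covered by the display's foot. Origin on the desk, on the track's centre line, at the foot's zero position; its y axis is the direction in which the foot slides.
- strip_mid (a point): middle of the hidden steel strip inside the bracket: top 32 mm over the desk, 20 mm thick, flat, 12 mm free below. Its one hole is the lower knuckle: vertical, 14 mm with 1.5 mm chamfer, on the track's centre line, anywhere from 12 mm on the -y to 12 mm on the +y side of this point. Which, is not measured and hardly seen: feel for it. Axes as the bracket's. The strip does not move.
- foot (a joint): place of the white sliding foot along the bracket's y axis, m; 0 = its knuckle exactly over the bracket's origin; travel -0.09 to +0.03, starts from -0.085 to -0.035. Slides stiffly (about 3 N), stays where it is left. Its plate is 110 mm wide, from 90 mm on the -y to 200 mm on the +y side of its knuckle, its top 44 mm over the desk.
- knuckle (a point): centre of the hole's mouth on the foot's knuckle, a 34 x 34 mm square steel block standing 24 mm proud of the foot's plate, top 68 mm over the desk, sides parallel to the bracket's x and y; it can be gripped from above. Vertical through hole 14 mm, countersunk 4 mm, 32 mm long, ending 4 mm above the strip. Moves with the foot; axes as the bracket's, z up.
- display (a point): centre of the small white display fixed on the foot: 130 mm wide along the bracket's y, up to 185 mm above the desk. Its edge nearest to the knuckle is 75 mm from the knuckle's axis, on the +y side.
- pin: the hinge pin, about 80 g: round steel shank 12 mm thick, 62 mm long, 1.5 mm chamfered tip; above it a round collar 28 mm wide, 5 mm thick; on top an upright flat grip tab. 101 mm in all. Origin at the centre of the tip, z up to the tab. It starts tab up in one of the pen stand's holes, collar on the stand, tip 8 mm over the desk. Seated in the hinge, its tip is 6 mm over the desk.
- pin_tab (a point): centre of the pin's grey grip tab: 12 mm thick (pin's x), 30 mm wide (pin's y), 34 mm tall; 84 mm above the tip, 17 mm above the collar's top. Axes as the pin's.
- pin_tip (a point): centre of the tip face of the pin's shank; axes as the pin's
- pin_seat (a point): centre of the collar's underside on the pin's axis, 62 mm from the tip; axes as the pin's
- stand: fixed grey pen stand block, 70 x 170 x 70 mm high, three vertical 16 mm holes on its long (y) axis at -55, 0 and +55 mm, open down to the desk. Origin at the centre of its underside. The pin and two marker pens stand in the holes, in any order.
- marker_a: white marker pen with a dark cap, 14 mm thick, 125 mm tall, standing in the pen stand; origin at the centre of its underside; a bystander
- marker_b: all-white marker pen, 14 mm thick, 125 mm tall, standing in the pen stand; origin at the centre of its underside; a bystander
- mouse: black computer mouse, 100 x 58 x 33 mm; origin at the centre of its underside; a bystander
- calculator: grey desk calculator, 120 x 75 x 14 mm; origin at the centre of its underside; a bystander
- mug: white mug, 76 mm wide, 90 mm tall; origin at the centre of its underside; a bystander
- jar: small white medicine jar, 48 mm wide, 75 mm tall; origin at the centre of its underside; a bystander
- stapler: black stapler, 130 x 32 x 54 mm; origin at the centre of its underside; a bystander
- notebook: thick ruled notebook, 150 x 210 x 14 mm; origin at the centre of its underside; a bystander

How it is judged:
By the outcome, as a careful person would: the job done as asked, in the order asked, and still so for the second after the job is handed in, with the robot touching nothing.
It also fails if it takes over 72 s, if anything falls off the work surface, if the arm or the gripper's body presses on something with over 40 N, if the wrist force passes 120 N, or if a joint passes its speed limit or range.

## Working session

There is one attempt and no reset: what is moved stays moved. The work goes in short steps, Python scripts to look and compute and a tool call to move; the robot and the scene stay as the last step left them, time stands still between calls to the robot, and variables do not carry over. Pictures are saved under pics/ and viewed, about 8 in all and at most 12, crops included, and the job is handed in when it is done.

Besides the shell and the picture viewer there is one more tool, called after "Emit:" in YAML: its name, and indented under it one key for each argument. servo_tool: Moves the arm, as the interface text tells. Its arguments: {"type":"object","properties":{"increments":{"type":"array"}},"required":["increments"]}

```bash
ls; mkdir -p pics; python3 - <<'E'
from bench import ctrl, read_camera
import cv2,numpy as np
o=ctrl.get_obs()
for k,v in o.items(): print(k,np.round(v,4))
for n in ["scene","top"]:
    c=read_camera(n); cv2.imwrite(f"pics/{n}0.png",c["color"][:,:,::-1]); np.savez(f"{n}0.npz",**c)
    print(n,c["fx"],c["cx"],c["cy"],np.round(c["R"],3).tolist(),c["t"], -c["R"].T@c["t"])
E
```

```text
pics
clock 0.0
joint_pos [-1.0528  0.5019 -0.4268  1.5515  0.2208  1.1383 -0.2103]
qvel [ 0.001   0.0001 -0.0002 -0.0009  0.     -0.0007  0.0009]
joint_efforts [ 7.00000e-04 -5.69511e+01 -5.81560e+00 -2.80932e+01  1.07000e-02
  1.22000e-02 -0.00000e+00]
ee_pos [0.1637 0.6283 0.2027]
tcp_rot [-2.000e-04  1.270e-01  9.919e-01 -1.000e-03]
wrist_force [ 0.3585 -1.1621  0.3319]
torque [-0.0357  0.0371 -0.0722]
finger_gap 0.9951
scene 482.82808906122256 325.21534461098497 238.17002417966106 [[-0.142, 0.99, 0.011], [0.805, 0.122, -0.58], [-0.576, -0.073, -0.814]] [ 0.03583973 -0.35320748  1.56304411] [1.18953637 0.12217998 1.06734352]
top 515.2265173315787 323.8364364600347 238.11652703394103 [[0.022, -1.0, -0.005], [-0.976, -0.02, -0.216], [0.216, 0.01, -0.976]] [0.03520584 0.53165017 1.31515048] [0.23417914 0.03325608 1.39913055]
```

View pics/scene0.png

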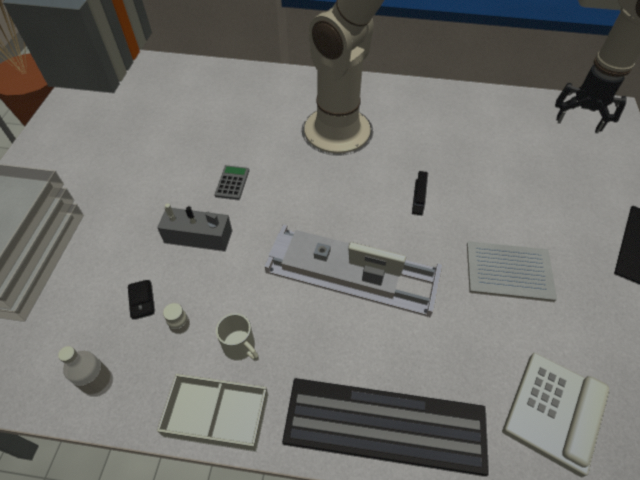

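View pics/top0.png

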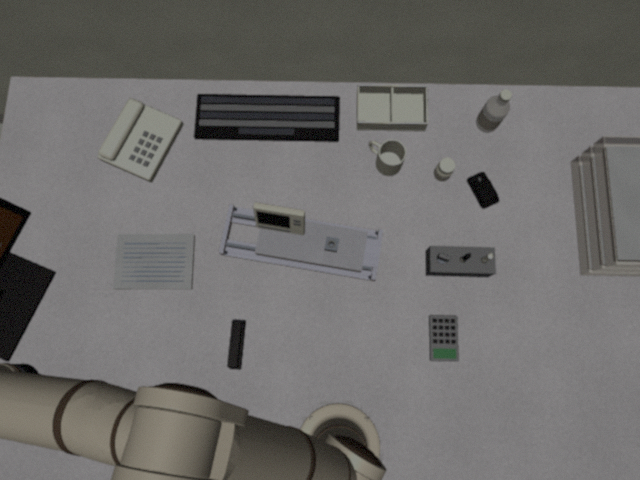

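```bash
cat > h.py <<'E'
import numpy as np
def load(n): return dict(np.load(n))
def ray(c,u,v,z):
    R,t=c["R"],c["t"]; d=R.T@np.array([(u-c["cx"])/c["fx"],(v-c["cy"])/c["fy"],1.]); o=-R.T@t
    return o+d*(z-o[2])/d[2]
def dep(c,u,v):
    z=c["z_map"][int(round(v)),int(round(u))]
    return c["R"].T@(np.array([(u-c["cx"])/c["fx"]*z,(v-c["cy"])/c["fy"]*z,z])-c["t"])
def proj(c,X):
    p=c["R"]@np.array(X)+c["t"]; return c["fx"]*p[0]/p[2]+c["cx"],c["fy"]*p[1]/p[2]+c["cy"]
E
python3 - <<'E'
import cv2,numpy as np
from h import *
t=load("top0.npz");s=load("scene0.npz")
a=cv2.resize(t["color"][195:290,215:390],(800,434),interpolation=cv2.INTER_CUBIC)
b=cv2.resize(s["color"][220:320,258:445],None,fx=800/187,fy=800/187,interpolation=cv2.INTER_CUBIC)
a=a[:,:,::-1];b=b[:,:,::-1]
f=lambda x:cv2.convertScaleAbs(x,alpha=1.5)
im=np.vstack([f(a),f(b)]); im=cv2.resize(im,None,fx=600/im.shape[0],fy=600/im.shape[0]) if 0 else im
cv2.imwrite("pics/z1.png",cv2.resize(im,(560,600) if 0 else (int(800*600/im.shape[0]),600)))
print(im.shape)
print("knuckle",ray(t,331,243,.068),ray(s,322,250,.068),dep(t,331,243),dep(s,322,250))
print("tab",dep(t,443,257),ray(t,443,257,.109),ray(s,212,217,.109))
for n,uv in dict(standTL=(427,248),TR=(494,248)).items(): print(n,ray(t,*uv,.07),dep(t,*uv))
E
```

```text
(862, 800, 3)
knuckle [0.51580284 0.02730032 0.068     ] [0.51994067 0.02942236 0.068     ] [0.5220993  0.02716716 0.038239  ] [0.51022033 0.02807582 0.0534928 ]
tab [ 0.4765132  -0.25745513  0.11016253] [ 0.47673176 -0.25771732  0.109     ] [ 0.48980009 -0.25409508  0.109     ]
standTL [ 0.50723058 -0.2251906   0.07      ] [ 0.5128371  -0.23049724  0.04270921]
TR [ 0.51091843 -0.40094805  0.07      ] [ 0.51173588 -0.40223063  0.06607393]
```

View pics/z1.png

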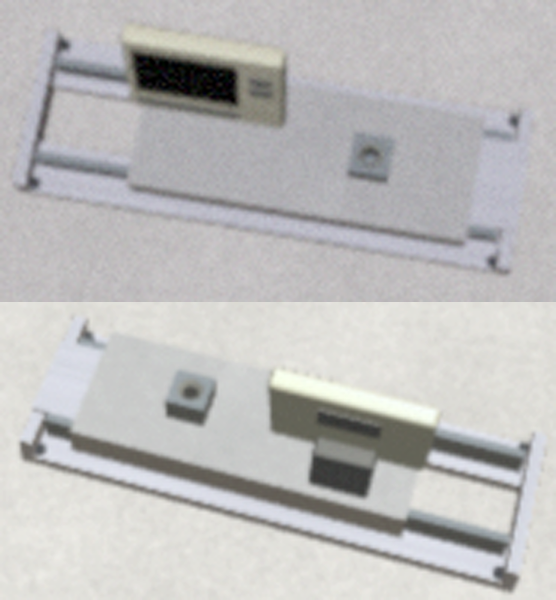

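```bash
python3 - <<'E'
from h import *
t=load("top0.npz");s=load("scene0.npz")
T=lambda x,y,z:ray(t,215+x/3.182,195+y/3.18,z)
S=lambda x,y,z:ray(s,258+x/2.977,220+(y-302)/2.977,z)
a,b=T(130,187,.044),T(465,242,.044); print("foot edge top",a,b,b-a,np.linalg.norm(a-b),np.degrees(np.arctan2((a-b)[1],(a-b)[0])))
a,b=S(71,435,.044),S(405,520,.044); print("foot edge scene",a,b,np.linalg.norm(a-b),np.degrees(np.arctan2((b-a)[1],(b-a)[0])))
print("knuckle", T(370,156,.068),S(190,390,.068))
for nm,F,pts in (("top",T,[(53,32),(20,188),(522,112),(505,270)]),("scene",S,[(77,318),(30,440),(540,433),(512,572)])):
    P=[F(*p,.036) for p in pts]; print(nm,np.round(P,4).tolist())
u=np.array([0,1])
E
```

```text
foot edge top [0.48710489 0.22778821 0.044     ] [ 0.44630857 -0.05424778  0.044     ] [-0.04079632 -0.28203599  0.        ] 0.28497129747228894 81.76929099532424
foot edge scene [ 0.56270704 -0.0656758   0.044     ] [0.60238702 0.21731866 0.044     ] 0.28576277632518654 82.01832584953517
knuckle [0.51296864 0.02650985 0.068     ] [0.51869354 0.0287906  0.068     ]
top [[0.6235, 0.3024, 0.036], [0.4858, 0.3221, 0.036], [0.5608, -0.1027, 0.036], [0.4246, -0.0883, 0.036]]
scene [[0.4352, -0.0858, 0.036], [0.5679, -0.1004, 0.036], [0.4964, 0.3269, 0.036], [0.6324, 0.3055, 0.036]]
```

Emit:
servo_tool:
  increments:
    - [[0,0,-0.115,-0.027,-0.034,-0.02,1],[0,0,0,-0.027,-0.034,-0.02,1],[0,0,0,-0.027,-0.034,-0.02,1],[0,0,0,-0.027,-0.034,-0.02,1],[0,0,0,-0.027,-0.034,-0.02,1],[0,0,0,-0.027,-0.034,0,1],[0,0,0,-0.027,-0.034,0,1],[0,0,0,-0.027,-0.034,0,1],[0,0,0,-0.027,-0.034,0,1],[0,0,0,-0.027,-0.034,0,1],[0,0,0,-0.027,-0.034,0,1],[0,0,0,-0.027,-0.034,0,1]]

```text
clock: 1.3
ee_pos: [0.4237, 0.1758, 0.3037]
tcp_rot: [-0.0, 0.07, 0.998, -0.0]
wrist_force: [0.4, 0.1, -0.7]
finger_gap: 0.998
```

Emit:
servo_tool:
  increments:
    - [[0,0,0,-0.027,-0.034,0,1],[0,0,0,-0.027,-0.034,0,1],[0,0,0,-0.027,-0.034,0,1],[0,0,0,-0.027,-0.034,0,1],[0,0,0,0,0,0,1],[0,0,0,0,0,0,1]]

```text
clock: 1.9
ee_pos: [0.5112, 0.0268, 0.3031]
tcp_rot: [-0.001, 0.071, 0.997, -0.0]
wrist_force: [-0.8, 1.6, 1.3]
finger_gap: 0.999
```

```bash
python3 - <<'E'
from bench import ctrl, read_camera
import cv2,numpy as np
o=ctrl.get_obs();print(o["clock"],o["ee_pos"],o["tcp_rot"])
c=read_camera("wrist"); np.savez("w1.npz",**c); cv2.imwrite("pics/w1.png",c["color"][:,:,::-1]); print(c["fx"],-c["R"].T@c["t"],c["R"].round(3).tolist())
E
```

```text
1.9 [0.51118962 0.0268391  0.30314608] [-7.18835593e-04  7.12198951e-02  9.97460380e-01 -2.87607396e-05]
371.6520274197058 [0.43166591 0.03874226 0.47345405] [[0.142, 0.99, 0.001], [0.94, -0.135, 0.313], [0.31, -0.043, -0.95]]
```

View pics/w1.png

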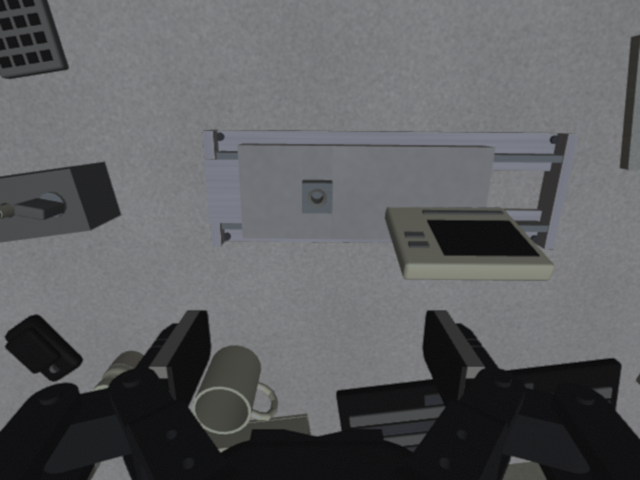

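```bash
python3 - <<'E'
from h import *
import cv2
c=load("w1.npz")
yb=np.array([.142,.99]);xb=np.array([.99,-.142])
f=lambda n,u,v,z:print(n,"yb %.4f xb %.4f"%(ray(c,u,v,z)[:2]@yb,ray(c,u,v,z)[:2]@xb), ray(c,u,v,z).round(4))
f("kn",317.5,196.5,.068)
f("kL",302.5,196.5,.068);f("kR",333,196.5,.068);f("kN",317,180,.068);f("kF",317,213,.068)
f("LT",205,131,.036);f("LB",211,245,.036);f("RT",570,134,.036);f("L in",218,131,.036);f("Rin",557,135,.036)
f("footL",238,150,.044);f("footR",494,150,.044);f("footLb",241,240,.044)
f("TabTop",20,212,.1);f("tabbase",52,205,.07)
print(dep(c,317,190),dep(c,207,180),dep(c,228,190),dep(c,545,180),dep(c,30,208))
b=cv2.convertScaleAbs(c["color"][115:260,190:590,::-1],alpha=1.6)
b=cv2.resize(b,(800,290),interpolation=cv2.INTER_CUBIC)
d=cv2.convertScaleAbs(c["color"][160:250,0:125,::-1],alpha=1.6);d=cv2.resize(d,(400,288),interpolation=cv2.INTER_CUBIC)
e=cv2.convertScaleAbs(c["color"][175:218,295:340,::-1],alpha=1.8);e=cv2.resize(e,(300,288),interpolation=cv2.INTER_CUBIC)
im=np.zeros((580,800,3),np.uint8);im[:290]=b;im[290:578,:400]=d;im[290:578,450:750]=e
cv2.imwrite("pics/z2.png",im)
E
```

```text
kn yb 0.1013 xb 0.5052 [0.5144 0.0286 0.068 ]
kL yb 0.0847 xb 0.5052 [0.5121 0.0121 0.068 ]
kR yb 0.1185 xb 0.5052 [0.5169 0.0455 0.068 ]
kN yb 0.1008 xb 0.4870 [0.4963 0.0306 0.068 ]
kF yb 0.1008 xb 0.5240 [0.5329 0.0254 0.068 ]
LT yb -0.0258 xb 0.4367 [ 0.4286 -0.0876  0.036 ]
LB yb -0.0311 xb 0.5731 [ 0.5628 -0.1121  0.036 ]
RT yb 0.3877 xb 0.4399 [0.4904 0.3213 0.036 ]
L in yb -0.0111 xb 0.4367 [ 0.4307 -0.073   0.036 ]
Rin yb 0.3732 xb 0.4410 [0.4894 0.3068 0.036 ]
footL yb 0.0117 xb 0.4570 [ 0.454  -0.0533  0.044 ]
footR yb 0.3004 xb 0.4569 [0.4949 0.2325 0.044 ]
footLb yb 0.0084 xb 0.5639 [ 0.5593 -0.0717  0.044 ]
TabTop yb -0.2058 xb 0.5149 [ 0.4804 -0.2768  0.1   ]
tabbase yb -0.1929 xb 0.5144 [ 0.4817 -0.264   0.07  ]
[0.5072592  0.02902104 0.06751373] [ 0.48298938 -0.09812844  0.03623196] [ 0.49818002 -0.07635739  0.03577254] [0.54645287 0.31246818 0.00760925] [ 0.47686316 -0.25863187  0.1078278 ]
```

View pics/z2.png

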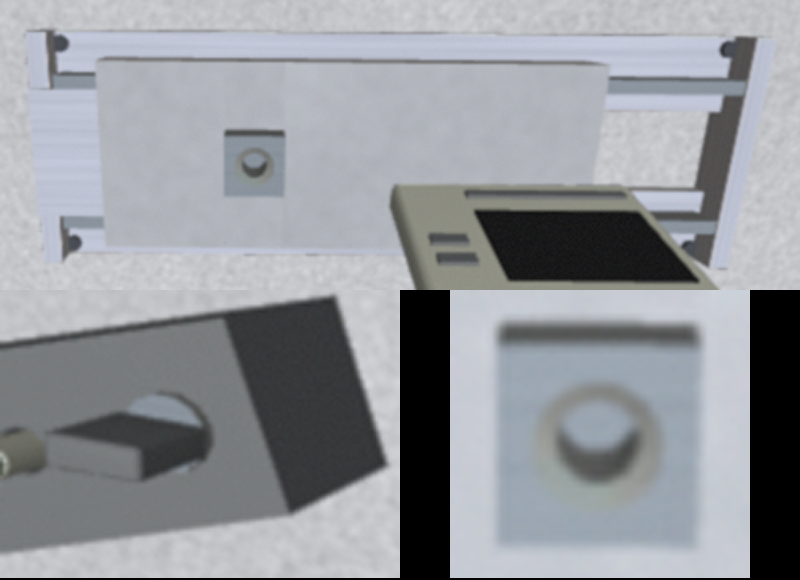

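Emit:
servo_tool:
  increments:
    - [[0,0,0,-0.0045,0.002,0.04,1],[0,0,0,0,0,0.04,1],[0,0,0,0,0,0.04,1],[0,0,0,0,0,0.04,1],[0,0,0,0,0,0.04,1],[0,0,0,0,0,0.03,1],[0,0,0,0,0,0.015,1],[0,0,0,0,0,0.01,1],[0,0,0,0,0,0,1]]

```text
clock: 2.85
ee_pos: [0.5148, 0.0306, 0.0478]
tcp_rot: [-0.001, 0.069, 0.998, 0.0]
wrist_force: [0.4, -0.1, -0.5]
finger_gap: 0.999
```

Emit:
servo_tool:
  increments:
    - [[0,0,0,0,0,0,-0.2],[0,0,0,0,0,0,-0.2],[0,0,0,0,0,0,-0.2],[0,0,0,0,0,0,-0.4],[0,0,0,0,0,0,-0.4],[0,0,0,0,0,0,-0.4],[0,0,0,0,0,0,-0.4]]

```text
clock: 3.55
ee_pos: [0.5161, 0.0292, 0.0488]
tcp_rot: [0.0, 0.07, 0.998, 0.0]
wrist_force: [-0.2, 0.2, -0.5]
finger_gap: 0.298
```

Emit:
servo_tool:
  increments:
    - [[0,0,0,0,0,0,-0.7],[0,0,0,0,0,0,-0.7],[0,0,0,0,0,0,-0.7]]

```text
clock: 3.85
ee_pos: [0.5161, 0.0292, 0.0487]
tcp_rot: [-0.0, 0.07, 0.998, 0.0]
wrist_force: [-0.3, -0.2, -0.1]
finger_gap: 0.152
```

```bash
python3 - <<'E'
from bench import ctrl, read_camera
import cv2,numpy as np
c=read_camera("wrist"); cv2.imwrite("pics/w2.png",c["color"][:,:,::-1])
E
```

```text
(no output)
```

View pics/w2.png

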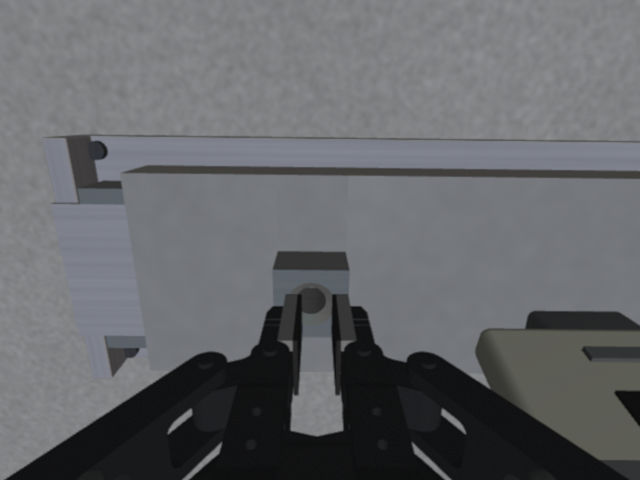

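```bash
python3 - <<'E'
from bench import ctrl, read_camera
from h import *
o=ctrl.get_obs(); print(o["clock"],o["ee_pos"],o["finger_gap"])
c=read_camera("wrist"); np.savez("w2.npz",**c)
print("cam",-c["R"].T@c["t"])
print("tcp px",proj(c,o["ee_pos"]))
for uv in [(290,300),(287,330),(297,340),(298,385),(343,310),(338,385),(312,275),(312,300),(275,330),(320,330),(320,360)]: print(uv,dep(c,*uv).round(4))
E
```

```text
3.9 [0.5160762  0.02923042 0.04874887] 0.15200918182035011
cam [0.43627554 0.04090298 0.21896648]
tcp px (np.float64(315.04695500453147), np.float64(285.48983679034194))
(290, 300) [0.5034 0.0211 0.0862]
(287, 330) [0.5036 0.0214 0.1079]
(297, 340) [0.5043 0.0251 0.1136]
(298, 385) [0.5234 0.0223 0.1118]
(343, 310) [0.5065 0.0414 0.0939]
(338, 385) [0.5243 0.0362 0.1131]
(312, 275) [0.5015 0.03   0.0687]
(312, 300) [0.5235 0.0266 0.0496]
(275, 330) [0.5065 0.0161 0.1021]
(320, 330) [0.5297 0.0297 0.0683]
(320, 360) [0.5641 0.0252 0.0434]
```

```bash
python3 - <<'E'
from h import *
import cv2
c=load("w2.npz")
for u in (285,290,294,299,336,341,347):
    print(u,[(v,*dep(c,u,v)[[0,1,2]].round(3)) for v in range(286,345,6)])
b=cv2.convertScaleAbs(c["color"][230:410,200:430,::-1],alpha=2.2)
cv2.imwrite("pics/z3.png",cv2.resize(b,(765,600),interpolation=cv2.INTER_CUBIC))
E
```

```text
285 [(286, np.float64(0.506), np.float64(0.017), np.float64(0.067)), (292, np.float64(0.508), np.float64(0.017), np.float64(0.068)), (298, np.float64(0.504), np.float64(0.019), np.float64(0.084)), (304, np.float64(0.504), np.float64(0.019), np.float64(0.088)), (310, np.float64(0.503), np.float64(0.02), np.float64(0.094)), (316, np.float64(0.504), np.float64(0.02), np.float64(0.098)), (322, np.float64(0.504), np.float64(0.02), np.float64(0.102)), (328, np.float64(0.503), np.float64(0.021), np.float64(0.107)), (334, np.float64(0.504), np.float64(0.021), np.float64(0.11)), (340, np.float64(0.504), np.float64(0.021), np.float64(0.113))]
290 [(286, np.float64(0.506), np.float64(0.019), np.float64(0.068)), (292, np.float64(0.509), np.float64(0.019), np.float64(0.068)), (298, np.float64(0.504), np.float64(0.021), np.float64(0.084)), (304, np.float64(0.504), np.float64(0.021), np.float64(0.089)), (310, np.float64(0.504), np.float64(0.021), np.float64(0.093)), (316, np.float64(0.504), np.float64(0.022), np.float64(0.097)), (322, np.float64(0.504), np.float64(0.022), np.float64(0.103)), (328, 
[... 2697 characters left out ...]
p.float64(0.506), np.float64(0.039), np.float64(0.114))]
347 [(286, np.float64(0.509), np.float64(0.045), np.float64(0.068)), (292, np.float64(0.512), np.float64(0.044), np.float64(0.068)), (298, np.float64(0.508), np.float64(0.044), np.float64(0.082)), (304, np.float64(0.507), np.float64(0.043), np.float64(0.089)), (310, np.float64(0.507), np.float64(0.043), np.float64(0.093)), (316, np.float64(0.507), np.float64(0.043), np.float64(0.098)), (322, np.float64(0.507), np.float64(0.042), np.float64(0.102)), (328, np.float64(0.506), np.float64(0.042), np.float64(0.107)), (334, np.float64(0.507), np.float64(0.042), np.float64(0.11)), (340, np.float64(0.507), np.float64(0.041), np.float64(0.113))]
```

View pics/z3.png

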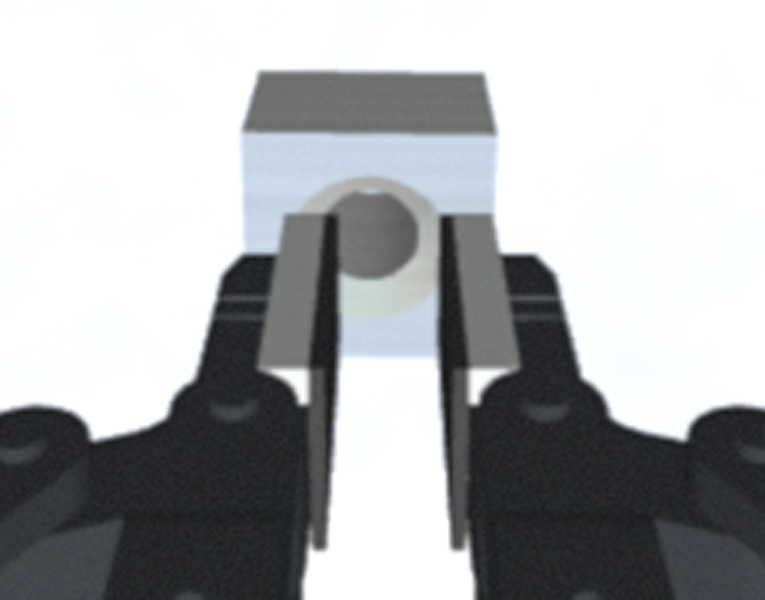

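The picture shows the fingertips about 32 mm behind the reported TCP: tip edge at z≈0.081 with the TCP reading 0.049. The fingers are closed above the knuckle, touching nothing. I'll trust the camera depth, reopen and go lower, watching the force.

Emit:
servo_tool:
  increments:
    - [[0,0,0,0,0,0,0.6],[0,0,0,0,0,0,0.6],[0,0,0,0,0,0,0.6],[0,0,0,0,0,0,0.6],[0,0,0,0,0,0.016,0.6],[0,0,0,0,0,0.012,0.6],[0,0,0,0,0,0,0.6]]

```text
clock: 4.65
ee_pos: [0.5143, 0.0291, 0.0191]
tcp_rot: [-0.002, 0.07, 0.998, -0.0]
wrist_force: [-0.6, -0.5, -1.0]
finger_gap: 0.802
```

Emit:
servo_tool:
  increments:
    - [[0,0,0,0,0,0,-0.3],[0,0,0,0,0,0,-0.3],[0,0,0,0,0,0,-0.3],[0,0,0,0,0,0,-0.5],[0,0,0,0,0,0,-0.5]]

```text
clock: 5.15
ee_pos: [0.5164, 0.0288, 0.0215]
tcp_rot: [0.0, 0.07, 0.998, -0.0]
wrist_force: [-1.9, -0.8, 6.5]
finger_gap: 0.382
```

Emit:
servo_tool:
  increments:
    - [[0,0,0,0,0,-0.001,-1],[0,0,0,0,0.005,0,-1],[0,0,0,0,0.01,0,-1],[0,0,0,0,0.01,0,-1],[0,0,0,0,0.01,0,-1],[0,0,0,0,0.01,0,-1],[0,0,0,0,0.01,0,-1],[0,0,0,0,0.01,0,-1],[0,0,0,0,0.005,0,-1],[0,0,0,0,0,0,-1]]

```text
clock: 6.15
ee_pos: [0.5273, 0.0996, 0.0216]
tcp_rot: [0.001, 0.07, 0.998, 0.0]
wrist_force: [5.4, 0.1, -7.8]
finger_gap: 0.38
```

Emit:
servo_tool:
  increments:
    - [[0,0,0,-0.0005,0.003,0,-1],[0,0,0,0,0.003,0,-1],[0,0,0,0,0.003,0,-1],[0,0,0,0,0,0,-1]]

```text
clock: 6.55
ee_pos: [0.5284, 0.1075, 0.0216]
tcp_rot: [0.001, 0.07, 0.998, -0.0]
wrist_force: [5.0, -2.3, -7.1]
finger_gap: 0.385
```

Emit:
servo_tool:
  increments:
    - [[0,0,0,0,0.003,0,-1],[0,0,0,0,0.003,0,-1],[0,0,0,0,0,0,-1]]

```text
clock: 6.85
ee_pos: [0.5293, 0.1134, 0.0216]
tcp_rot: [0.001, 0.07, 0.998, -0.0]
wrist_force: [4.2, -2.6, -7.6]
finger_gap: 0.376
```

Emit:
servo_tool:
  increments:
    - [[0,0,0,0,0.003,0,-1],[0,0,0,0,0.003,0,-1],[0,0,0,0,0,0,-1]]

```text
clock: 7.15
ee_pos: [0.5302, 0.1192, 0.0216]
tcp_rot: [0.001, 0.07, 0.998, -0.0]
wrist_force: [5.0, -2.5, -7.0]
finger_gap: 0.385
```

Emit:
servo_tool:
  increments:
    - [[0,0,0,0,0.003,0,-1],[0,0,0,0,0.003,0,-1],[0,0,0,0,0,0,-1]]

```text
clock: 7.45
ee_pos: [0.5309, 0.1239, 0.0216]
tcp_rot: [0.0, 0.07, 0.998, -0.001]
wrist_force: [4.1, -5.2, -6.7]
finger_gap: 0.384
```

Emit:
servo_tool:
  increments:
    - [[0,0,0,0,0.003,0,-1],[0,0,0,0,0.003,0,-1],[0,0,0,0,0,0,-1]]

```text
clock: 7.75
ee_pos: [0.5308, 0.1238, 0.0216]
tcp_rot: [-0.001, 0.072, 0.997, -0.004]
wrist_force: [0.6, -17.7, 1.1]
finger_gap: 0.382
```

Emit:
servo_tool:
  increments:
    - [[0,0,0,0,-0.006,0,-1],[0,0,0,0,-0.01,0,-1],[0,0,0,0,-0.01,0,-1],[0,0,0,0,-0.008,0,-1],[0,0,0,0,0,0,-1]]

```text
clock: 8.25
ee_pos: [0.5269, 0.0976, 0.0216]
tcp_rot: [0.001, 0.07, 0.998, 0.0]
wrist_force: [5.4, -2.3, -8.2]
finger_gap: 0.384
```

Emit:
servo_tool:
  increments:
    - [[0,0,0,0,-0.0033,0,-1],[0,0,0,0,0,0,-1],[0,0,0,0,0,0,0.5],[0,0,0,0,0,0,0.5],[0,0,0,0,0,0,0.5],[0,0,0,0,0,-0.03,0.5],[0,0,0,0,0,-0.05,0.5],[0,0,0,0,0,-0.05,0.5],[0,0,0,-0.04,0,-0.02,0.5],[0,0,0,-0.04,0,0,0.5],[0,0,0,0,0,0,0.5]]

```text
clock: 9.35
ee_pos: [0.6098, 0.0818, 0.1734]
tcp_rot: [0.003, 0.071, 0.997, 0.0]
wrist_force: [-0.3, -0.4, -0.4]
finger_gap: 0.752
```

```bash
python3 - <<'E'
from bench import ctrl, read_camera
from h import *
import cv2
o=ctrl.get_obs();print(o["clock"],o["ee_pos"],o["tcp_rot"])
c=read_camera("wrist"); np.savez("w3.npz",**c); print("cam",-c["R"].T@c["t"])
u,v=proj(c,[.526,.094,.068]);print(u,v)
u,v=int(u),int(v)
g=c["color"][max(v-45,0):v+45,u-45:u+45,::-1]
cv2.imwrite("pics/z4.png",np.hstack([cv2.resize(cv2.convertScaleAbs(g,alpha=a),(400,400),interpolation=cv2.INTER_CUBIC) for a in (1.3,4)]))
z=c["z_map"]
H=np.zeros(z.shape)
vv,uu=np.mgrid[:480,:640]
P=np.stack([(uu-c["cx"])/c["fx"]*z,(vv-c["cy"])/c["fy"]*z,z],-1)-c["t"]
W=P@c["R"]; np.save("W3.npy",W)
print((W[v-16:v+17:2,u-16:u+17:2,2]*1000).round().astype(int))
m=(abs(W[...,2]-.068)<.004)&(abs(uu-u)<50)&(abs(vv-v)<50)
print("knuckle top mean",W[m][:,:2].mean(0),cv2.minAreaRect(W[m][:,:2].astype(np.float32)*1000))
E
```

```text
9.35 [0.6098359  0.08180565 0.17340446] [2.89309544e-03 7.07868908e-02 9.97487262e-01 8.97987719e-05]
cam [0.52908026 0.09369807 0.34316132]
315.50453317611596 109.50780745692441
[[ 68  67  69  68  68  68  68  68  67  67  68  68  68  68  69  68  69]
 [ 67  68  67  68  67  68  67  68  67  68  66  66  67  66  69  68  68]
 [ 69  67  68  68  69  67  69  67  65  65  66  67  66  67  68  69  67]
 [ 68  68  67  67  69  68  67  66  65  64  64  64  65  65  67  68  68]
 [ 68  69  68  66  68  68  66  64  47  32  32  37  54  65  65  67  68]
 [ 69  69  69  67  67  65  64  29  32  32  32  32  33  48  64  66  68]
 [ 68  68  69  67  64  65  38   0  31  33 343  33  31  32  54  66  66]
 [ 67  68  69  67  66  63   1   1  -1  32  31  32  34  31  39  65  66]
 [ 68  68  67  66  67  63   0   1  -1  30  33  32  32  32  31  65  66]
 [ 68  68  67  68  65  64   0  -1   0  31  32  33  33  33  32  64  65]
 [ 68  68  68  67  68  65   1   0  -1  31  32  32  32  31  32  64  66]
 [ 68  67  69  67  67  64   0   0 343  32  32  33  31  32  55  64  65]
 [ 68  68  68  68  66  66  64  -1  31  32  32  32  33  44  65  65  65]
 [ 68  69  69  69  68  65  66  65  40  34  33  31  54  65  66  67  68]
 [ 68  69  68  68  67  68  66 343  64  65  65  65  65  65  67  67  68]
 [ 68  67  68  68  68  69  68  67  67  66  66  66  67  67  68  68  67]
 [ 68  67  68  68  68  68  66  68  68  68  67  67  68  69  68  68  69]]
knuckle top mean [0.52621235 0.09639072] ((526.6180419921875, 96.2552261352539), (33.94952392578125, 33.83447265625), 81.83478546142578)
```

View pics/z4.png

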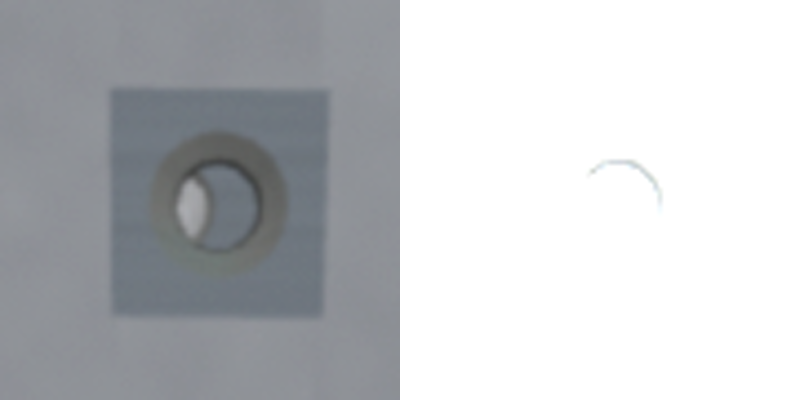

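```bash
python3 - <<'E'
from h import *
W=np.load("W3.npy");c=load("w3.npz")
k=np.array([.5265,.0963]);yb=np.array([.142,.99]);xb=np.array([.99,-.142])
g=c["color"].astype(int).sum(2)
pts=[]
for v in range(98,124):
    r=W[v,300:335]; y=(r[:,:2]-k)@yb*1000; x=(r[:,:2]-k)@xb*1000
    s=(r[:,2]>.026)&(r[:,2]<.036); d=abs(r[:,2])<.006
    if d.sum()>1:
        u=300+np.where(d)[0].max()+.5; p=(ray(c,u,v,.031)[:2]-k); pts.append((p@xb*1000,p@yb*1000))
        print(v,"x %.1f boundary y %.1f"%pts[-1], "strip min %.1f"%(y[s].min()), g[v,300:335][np.where(d)[0].min()-1:][:14])
A=np.array(pts)
from scipy.optimize import least_squares
for rad in (7,8.5):
    f=least_squares(lambda q:np.hypot(A[:,0]-q[0],A[:,1]-q[1])-rad,[0,-6]); print(rad,f.x,f.cost)
# foot hole at z .036: points at ~mouth
u=np.argwhere((W[90:130,295:340,2]<.036)&(W[90:130,295:340,2]>-.01));m=u.mean(0)+[90,295]
for z in (.068,.05,.036):print(z,(ray(c,m[1],m[0],z)[:2]-k)@np.c_[xb,yb]*1000)
E
```

```text
104 x -4.7 boundary y -4.0 strip min -3.6 [217 271 282 233 222 247 269 274 275 271 272 272 270 250]
105 x -3.9 boundary y -3.2 strip min -2.8 [291 352 349 284 239 231 254 268 271 273 268 273 273 268]
106 x -3.2 boundary y -3.2 strip min -2.0 [249 340 380 376 349 297 238 242 262 267 267 266 267 269]
107 x -2.5 boundary y -2.4 strip min -2.0 [270 356 379 379 373 337 254 229 255 264 264 263 263 263]
108 x -1.7 boundary y -2.4 strip min -2.0 [239 308 367 381 380 375 348 272 233 251 264 262 267 267]
109 x -1.0 boundary y -2.4 strip min -2.0 [252 331 379 385 382 375 354 289 239 250 264 270 269 267]
110 x -0.2 boundary y -1.6 strip min -1.2 [270 364 391 388 381 373 351 292 243 251 267 270 270 270]
111 x 0.5 boundary y -2.4 strip min -2.0 [274 364 395 391 378 370 349 293 247 258 268 272 272 273]
112 x 1.3 boundary y -2.4 strip min -2.0 [263 335 386 389 373 364 340 281 245 259 269 271 270 268]
113 x 2.0 boundary y -2.4 strip min -2.0 [259 305 372 383 368 358 331 272 245 261 268 267 269 267]
114 x 2.8 boundary y -2.4 strip min -2.0 [279 349 374 367 350 309 257 246 262 267 267 264 265 264]
115 x 3.5 boundary y -3.2 strip min -2.0 [251 303 358 364 336 281 249 256 267 267 267 267 267 267]
116 x 4.3 boundary y -3.2 strip min -2.8 [275 337 343 303 258 251 264 267 270 269 268 270 267 265]
7 [ 0.13507895 -9.06041857] 0.3315664489691916
8.5 [  0.23336749 -10.66507344] 0.35288819887893075
0.068 [ 0.23128821 -0.24891856]
0.05 [ 0.05514564 -0.12066367]
0.036 [-0.08185414 -0.02090987]
```

Emit:
servo_tool:
  increments:
    - [[0,0,0,0.042,0,0,0.6],[0,0,0,0.0415,0.0005,0,0.6],[0,0,0,0,0,0.04,0.6],[0,0,0,0,0,0.05,0.6],[0,0,0,0,0,0.04,0.6],[0,0,0,0,0,0.02,0.6],[0,0,0,0,0,0,0.6],[0,0,0,0,0,0,-0.5],[0,0,0,0,0,0,-0.5],[0,0,0,0,0,0,-0.5],[0,0,0,0,0,0,-0.5],[0,0,0,0,0,0,-0.5]]

```text
clock: 10.6
ee_pos: [0.5235, 0.0958, 0.0238]
tcp_rot: [0.001, 0.07, 0.998, 0.001]
wrist_force: [-2.2, 0.4, 7.4]
finger_gap: 0.384
```

Emit:
servo_tool:
  increments:
    - [[0,0,0,0,-0.005,0,-0.5],[0,0,0,0,-0.0052,0,-0.5],[0,0,0,0,0,0,-0.5],[0,0,0,0,0,0,-0.5]]

```text
clock: 11.0
ee_pos: [0.522, 0.0859, 0.0238]
tcp_rot: [0.001, 0.07, 0.998, 0.001]
wrist_force: [-2.7, 0.5, 7.2]
finger_gap: 0.382
```

Emit:
servo_tool:
  increments:
    - [[0,0,0,0,0,0,0.5],[0,0,0,0,0,0,0.5],[0,0,0,0,0,0,0.5],[0,0,0,0,0,-0.03,0.5],[0,0,0,0,0,-0.05,0.5],[0,0,0,0,0,-0.05,0.5],[0,0,0,-0.04,0,-0.02,0.5],[0,0,0,-0.04,0,0,0.5],[0,0,0,0,0,0,0.5],[0,0,0,0,0,0,0.5]]

```text
clock: 12.0
ee_pos: [0.5999, 0.0735, 0.171]
tcp_rot: [-0.001, 0.07, 0.998, -0.0]
wrist_force: [-1.0, 0.1, -0.2]
finger_gap: 0.749
```

```bash
cat > hole.py <<'E'
from bench import ctrl, read_camera
from h import *
import cv2,sys
o=ctrl.get_obs();print(o["clock"],o["ee_pos"],o["tcp_rot"])
c=read_camera("wrist"); np.savez(sys.argv[1],**c)
z=c["z_map"];vv,uu=np.mgrid[:480,:640]
W=(np.stack([(uu-c["cx"])/c["fx"]*z,(vv-c["cy"])/c["fy"]*z,z],-1)-c["t"])@c["R"]
e=np.array([.525,.087])
m=(abs(W[...,2]-.0675)<.004)&(np.hypot(W[...,0]-e[0],W[...,1]-e[1])<.04)
r=cv2.minAreaRect(W[m][:,:2].astype(np.float32)*1000); print("knuckle",r)
k=np.array(r[0])/1000
u,v=map(int,proj(c,[*k,.068]))
yb=np.array([.142,.99]);xb=np.array([.99,-.142])
sub=W[v-16:v+17,u-16:u+17,2]
print((sub[::2,::2]*1000).round().astype(int))
A=np.argwhere((abs(sub)<.006))+[v-16,u-16]
B=np.argwhere(sub<.036)+[v-16,u-16]
P=np.array([(ray(c,b,a,.022)[:2]-k)@np.c_[xb,yb]*1000 for a,b in A]);Q=np.array([(ray(c,b,a,.036)[:2]-k)@np.c_[xb,yb]*1000 for a,b in B])
for n,X in(("desk seen",P),("foot hole",Q)):print(n,X.mean(0).round(2),X.min(0).round(1),X.max(0).round(1))
E
python3 hole.py w4.npz
```

```text
12.0 [0.59987671 0.07347299 0.17102201] [-7.10708595e-04  7.02610849e-02  9.97528358e-01 -2.22964254e-04]
knuckle ((524.9218139648438, 86.13038635253906), (34.12184524536133, 33.88196563720703), 81.03363037109375)
[[ 69  67  67  68  67  69  69  68  68  69  69  70  69  67  69  68  69]
 [ 68  69  68  69  68  68  67  67  65  67  67  68  69  69  68  68  69]
 [ 68  68  69  67  65 341  65  65  66  66  66  68  69  68  69  68  68]
 [ 67  69  67  67  68  66  63  64  64  64  65  66  68  67  68  68  67]
 [ 68  67  67  66  65  64  31   0   1   1   0  64  65  67  66  68  68]
 [ 68  69  66  66  65  32   0   1   0   1   1   0  64  66  67  68  68]
 [ 69  68  66  64  42  18   2   1  -1   0  -2   0   0  65  67  68  67]
 [ 67  68  65  65  32   1   0   0   0   1   0   0   0  64  65  68  69]
 [ 68  66  66  64  32  -1   0  -1  -1   0   1  -1   1  64  66  67  67]
 [ 69  67  66  65  32   0  -1   1   1  -1   1   0   0  64  65  67  66]
 [ 68  69  66  64  36  24  -1   1  -1  -1   0   1   0  63  67  68  67]
 [ 69  68  66  64  61  31   0   0   1   0   0   1  53  66  66  68  67]
 [ 69  68  66  66  64  55  32  22   0   2  12  52  65  65  67  70  68]
 [ 67  67  67  66  66  66  65  51  46  49  62  66  66  66  67  67  68]
 [ 68  67  69  68  67  66  66  65  67  64  65  67  67  67  69  69  69]
 [ 68  68  68  68  66  68  66  65  67  66  68  67  67  69  69  68  69]
 [ 69  68  67  67  69  68  68  69  67  67  68  68  67  68  68  68  68]]
desk seen [0.01 1.01] [-6.1 -4.9] [6.4 7.4]
foot hole [-0.    0.09] [-6.8 -6.3] [6.7 7. ]
```

Emit:
servo_tool:
  increments:
    - [[0,0,0,0,-0.02,-0.04,0.2],[0,0,0,0,-0.026,-0.04,0.2],[0,0,0,0,-0.045,0,0.2],[0,0,0,0,-0.045,0,0.2],[0,0,0,0,-0.045,0,0.2],[0,0,0,0,-0.045,0,0.2],[0,0,0,0,-0.045,0,0.2],[0,0,0,0,-0.045,0,0.2],[0,0,0,0,-0.03,0,0.2],[0,0,0,0,0,0,0.2],[0,0,0,0,0,0,0.2]]

```text
clock: 13.15
ee_pos: [0.5507, -0.2682, 0.2511]
tcp_rot: [-0.001, 0.071, 0.998, 0.001]
wrist_force: [0.5, 0.8, 0.0]
finger_gap: 0.603
```

```bash
python3 - <<'E'
from bench import ctrl, read_camera
from h import *
import cv2
o=ctrl.get_obs();print(o["clock"],o["ee_pos"],o["tcp_rot"],o["finger_gap"])
c=read_camera("wrist"); np.savez("w5.npz",**c)
z=c["z_map"];vv,uu=np.mgrid[:480,:640]
W=(np.stack([(uu-c["cx"])/c["fx"]*z,(vv-c["cy"])/c["fy"]*z,z],-1)-c["t"])@c["R"]
near=(abs(W[...,0]-.48)<.12)&(abs(W[...,1]+.3)<.16)
for n,lo,hi,a in(("stand",.066,.073,2000),("tab",.105,.112,20),("collar",.072,.079,20),("markers",.117,.13,10)):
    m=(near&(W[...,2]>lo)&(W[...,2]<hi)).astype(np.uint8)
    k,l,s,_=cv2.connectedComponentsWithStats(m)
    for i in range(1,k):
        if s[i,4]>=a:
            P=W[l==i]; print(n,s[i,4],P.mean(0).round(4),cv2.minAreaRect(P[:,:2].astype(np.float32)*1000))
cv2.imwrite("pics/w5.png",cv2.convertScaleAbs(c["color"][:,:,::-1],alpha=1.5))
E
```

```text
13.15 [ 0.55065437 -0.26819094  0.25105908] [-8.19720938e-04  7.05017443e-02  9.97511089e-01  6.77632086e-04] 0.6027609992336493
stand 12838 [ 0.4786 -0.3158  0.0701] ((480.0439453125, -316.9591369628906), (170.81253051757812, 70.14065551757812), 89.53743743896484)
tab 554 [ 0.4803 -0.2616  0.1089] ((480.42364501953125, -261.58038330078125), (29.89340591430664, 11.952582359313965), 71.08955383300781)
tab 20 [ 0.4789 -0.3108  0.1086] ((479.2049865722656, -311.0469055175781), (9.742198944091797, 2.0359628200531006), 9.532840728759766)
tab 46 [ 0.4794 -0.3662  0.1086] ((480.1193542480469, -367.0184326171875), (4.660964012145996, 12.34553050994873), 83.46521759033203)
collar 182 [ 0.4718 -0.2585  0.0752] ((471.24835205078125, -258.2499084472656), (23.49371910095215, 7.440282344818115), 71.17386627197266)
collar 121 [ 0.49   -0.2649  0.0751] ((490.3916015625, -265.23956298828125), (21.121374130249023, 5.709896564483643), 70.86090087890625)
collar 36 [ 0.4795 -0.3659  0.0757] ((480.0689697265625, -366.6298522949219), (3.6297101974487305, 11.685943603515625), 83.99105834960938)
markers 278 [ 0.4803 -0.3162  0.1243] ((480.7186279296875, -316.441162109375), (12.91989803314209, 14.298943519592285), 85.16036987304688)
markers 299 [ 0.4801 -0.3706  0.1238] ((480.5772399902344, -371.1013488769531), (15.040876388549805, 13.138213157653809), 7.570606708526611)
```

View pics/w5.png

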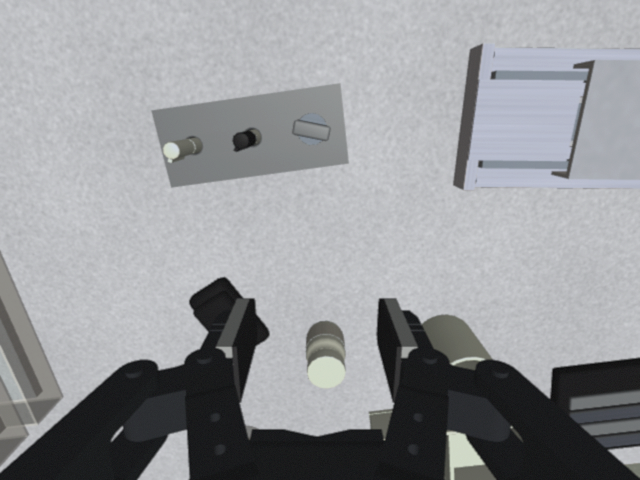

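```bash
python3 - <<'E'
from bench import ctrl
print(ctrl.get_obs()["joint_pos"].round(3) if hasattr(ctrl.get_obs()["joint_pos"],'round') else ctrl.get_obs()["joint_pos"])
E
```

```text
[ 0.271  0.363  0.178  1.612 -0.07   1.175  1.897]
```

Emit:
servo_tool:
  increments:
    - [[0,0,0,0.036,-0.002,0,0],[0,0,0,0.036,-0.0025,0,0],[0,0,-0.138,0,0,0,0],[0,0,-0.138,0,0,0,0],[0,0,-0.138,0,0,0,0],[0,0,0,0,0,0,0]]

```text
clock: 13.8
ee_pos: [0.4805, -0.2605, 0.2518]
tcp_rot: [0.0, -0.139, 0.99, 0.001]
wrist_force: [-0.1, 0.4, 0.6]
finger_gap: 0.497
```

```bash
python3 - <<'E'
from bench import ctrl
o=ctrl.get_obs()
print(o["joint_pos"], o["ee_pos"],o["tcp_rot"])
E
```

```text
[ 0.33504102  0.23838077  0.13434824  1.77317346 -0.03610027  1.13273528
  2.33079444] [ 0.48047279 -0.26054794  0.25178135] [ 1.45318773e-04 -1.39064591e-01  9.90283154e-01  5.41942372e-04]
```

Emit:
servo_tool:
  increments:
    - [[0,0,0.14,0,0,0,0],[0,0,0.14,0,0,0,0],[0,0,0.14,0,0,0,0],[0,0,0.14,0,0,0,0],[0,0,0.14,0,0,0,0],[0,0,0.14,0,0,0,0],[0,0,0.14,0,0,0,0],[0,0,0.14,0,0,0,0],[0,0,0.14,0,0,0,0],[0,0,0.14,0,0,0,0],[0,0,0.14,0,0,0,0],[0,0,0.14,0,0,0,0]]

```text
clock: 15.0
ee_pos: [0.4804, -0.2613, 0.2516]
tcp_rot: [-0.0, 0.649, 0.761, 0.0]
wrist_force: [-0.2, -0.2, 0.3]
finger_gap: 0.499
```

Emit:
servo_tool:
  increments:
    - [[0,0,0.14,0,0,0,0],[0,0,0.14,0,0,0,0],[0,0,0.14,0,0,0,0],[0,0,0.08,0,0,0,0],[0,0,0,0,0,0,0],[0,0,0,0,0,0,0]]

```text
clock: 15.6
ee_pos: [0.4803, -0.2619, 0.2516]
tcp_rot: [-0.0, 0.814, 0.58, 0.0]
wrist_force: [0.4, -0.3, 0.0]
finger_gap: 0.501
```

```bash
cat >> h.py <<'E'
def tabpose(c,near,zt,tol=.004,r=.05):
    import cv2
    z=c["z_map"];vv,uu=np.mgrid[:480,:640]
    W=(np.stack([(uu-c["cx"])/c["fx"]*z,(vv-c["cy"])/c["fy"]*z,z],-1)-c["t"])@c["R"]
    m=(abs(W[...,2]-zt)<tol)&(np.hypot(W[...,0]-near[0],W[...,1]-near[1])<r)
    return W,m,cv2.minAreaRect(W[m][:,:2].astype(np.float32)*1000)
E
python3 - <<'E'
from bench import ctrl, read_camera
from h import *
from scipy.spatial.transform import Rotation as R
o=ctrl.get_obs();q=o["tcp_rot"];T=R.from_quat([*q[1:],q[0]]).as_matrix()
print(o["clock"],o["ee_pos"],o["joint_pos"][6],T.round(3).tolist())
c=read_camera("wrist")
W,m,r=tabpose(c,(.48,-.262),.109,.003,.03); print(r)
E
```

```text
15.6 [ 0.48031162 -0.26191825  0.25163805] 0.22596014020267535 [[0.327, 0.945, -0.0], [0.945, -0.327, 0.0], [0.0, -0.0, -1.0]]
((480.24664306640625, -261.6644287109375), (29.82781219482422, 11.494731903076172), 71.32235717773438)
```

Emit:
servo_tool:
  increments:
    - [[0,0,0,0,0,0.045,0],[0,0,0,0,0,0.045,0],[0,0,0,0,0,0.045,0],[0,0,0,0,0,0.045,0],[0,0,0,0,0,0.022,0],[0,0,0,0,0,0,0],[0,0,0,0,0,0,-0.5],[0,0,0,0,0,0,-0.5],[0,0,0,0,0,0,-1],[0,0,0,0,0,0,-1],[0,0,0,0,0,0,-1],[0,0,0,0,0,0,-1]]

```text
clock: 16.85
ee_pos: [0.4817, -0.2639, 0.0518]
tcp_rot: [0.002, 0.815, 0.579, 0.001]
wrist_force: [-0.4, 0.2, 7.7]
finger_gap: 0.131
```

Emit:
servo_tool:
  increments:
    - [[0,0,0,0,0,-0.01,-1],[0,0,0,0,0,-0.02,-1],[0,0,0,0,0,-0.03,-1],[0,0,0,0,0,-0.04,-1],[0,0,0,0,0,-0.02,-1],[0,0,0,0,0,0,-1],[0,0,0,0,0,0,-1]]

```text
clock: 17.55
ee_pos: [0.4801, -0.2629, 0.1704]
tcp_rot: [0.0, 0.815, 0.579, 0.0]
wrist_force: [-0.4, -0.1, -1.2]
finger_gap: 0.127
```

```bash
python3 - <<'E'
from bench import ctrl, read_camera
from h import *
import cv2
from scipy.spatial.transform import Rotation as R
o=ctrl.get_obs();q=o["tcp_rot"];T=R.from_quat([*q[1:],q[0]]).as_matrix()
print(o["clock"],o["ee_pos"],o["wrist_force"],T.round(3).tolist(),o["finger_gap"])
c=read_camera("wrist");np.savez("w6.npz",**c)
cv2.imwrite("pics/w6.png",cv2.convertScaleAbs(c["color"][:,:,::-1],alpha=1.6))
for n in("scene","top"):
    s=read_camera(n);np.savez(n+"6.npz",**s)
E
```

```text
17.55 [ 0.48008689 -0.26289945  0.17037231] [-0.36655649 -0.12297448 -1.16211207] [[0.329, 0.944, 0.001], [0.944, -0.329, 0.0], [0.0, 0.001, -1.0]] 0.12660643349024345
```

View pics/w6.png

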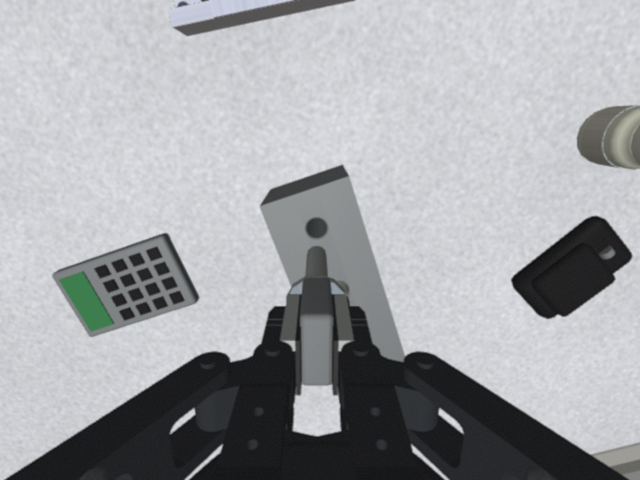

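```bash
python3 - <<'E'
from h import *
c=load("w6.npz")
for v in range(244,288,4):
    z=c["z_map"][v]; us=np.where((z[300:335]<z[v//v*0+290]-.05))[0]+300 if 0 else None
    row=[(u,dep(c,u,v)) for u in range(300,336)]
    s=[(u,p) for u,p in row if p[2]>.085]
    if s: print(v,s[0][0],s[-1][0],dep(c,(s[0][0]+s[-1][0])/2,v).round(4))
for v in (300,320,340,360,380): print(v,dep(c,317,v).round(4))
print("cam",-c["R"].T@c["t"])
E
```

```text
248 310 322 [ 0.4823 -0.2556  0.1337]
252 308 325 [ 0.4825 -0.2559  0.14  ]
256 307 326 [ 0.4826 -0.2558  0.1466]
260 306 326 [ 0.4824 -0.2555  0.1533]
264 306 326 [ 0.4822 -0.256   0.1577]
268 306 327 [ 0.4826 -0.2557  0.1643]
272 306 331 [ 0.4834 -0.2563  0.1687]
276 305 327 [ 0.4847 -0.2488  0.1908]
280 300 335 [ 0.4858 -0.2476  0.1981]
284 300 335 [ 0.4858 -0.2475  0.2023]
300 [ 0.4855 -0.2476  0.2158]
320 [ 0.4849 -0.2493  0.2273]
340 [ 0.4824 -0.2565  0.2278]
360 [ 0.4795 -0.265   0.2268]
380 [ 0.4769 -0.2722  0.2281]
cam [ 0.50646634 -0.18626012  0.3406307 ]
```

Emit:
servo_tool:
  increments:
    - [[0,0,-0.095,0,0,0,-1],[0,0,-0.095,0,0,0,-1],[0,0,0,0.04,-0.0055,0,-1],[0,0,0,0.045,0,0,-1],[0,0,0,0.045,0,0,-1],[0,0,0,0.045,0,0,-1],[0,0,0,0.045,0,0,-1],[0,0,0,0.045,0,0,-1],[0,0,0,0.045,0,0,-1],[0,0,0,0.04,0,0.02,-1],[0,0,0,0,0,0.02,-1],[0,0,0,0,0,0,-1]]

```text
clock: 18.9
ee_pos: [0.5217, 0.085, 0.126]
tcp_rot: [-0.002, 0.755, 0.655, -0.004]
wrist_force: [-1.2, -0.4, -2.0]
finger_gap: 0.126
```

```bash
python3 - <<'E'
from bench import ctrl, read_camera
from h import *
from scipy.spatial.transform import Rotation as R
o=ctrl.get_obs();q=o["tcp_rot"];T=R.from_quat([*q[1:],q[0]]).as_matrix()
print(o["clock"],o["ee_pos"],o["wrist_force"],T.round(3).tolist(),o["joint_pos"])
c=read_camera("wrist");np.savez("w7.npz",**c)
k=(.525,.086)
W,m,r=tabpose(c,k,.068,.003,.035);print("knuckle",r,m.sum())
z=W[...,2]
sh=(z>.088)&(z<.115)&(np.hypot(W[...,0]-k[0],W[...,1]-k[1])<.03)
print("shank",sh.sum(),np.median(W[sh],0))
vv=np.where(sh.any(1))[0]
for v in vv[::3]:
    u=np.where(sh[v])[0];print(v,u.min(),u.max(),dep(c,u.mean(),v).round(4))
m4=m;ys=(W[m][:,:2]-np.array(k))@np.array([[.99,.142],[-.142,.99]]);print("xb,yb min max",ys.min(0),ys.max(0))
import cv2;u,v=map(int,proj(c,[*k,.075]));cv2.imwrite("pics/w7.png",cv2.resize(cv2.convertScaleAbs(c["color"][v-60:v+60,u-80:u+80,::-1],alpha=1.5),(640,480)))
E
```

```text
18.9 [0.52171485 0.08497411 0.1260241 ] [-1.21779135 -0.40870813 -1.95649331] [[0.141, 0.99, -0.008], [0.99, -0.141, -0.002], [-0.003, -0.007, -1.0]] [-0.38691602  0.35779107  0.21098686  1.93698307 -0.0960491   0.86430363
 -0.26754511]
knuckle ((525.1658935546875, 86.07118225097656), (34.976932525634766, 33.99119567871094), 80.90045928955078) 1868
shank 349 [0.5224669  0.09133892 0.10305452]
248 314 317 [0.5219 0.092  0.0878]
251 310 324 [0.5228 0.0918 0.0929]
254 308 325 [0.5226 0.0921 0.0985]
257 308 326 [0.5229 0.0918 0.1025]
260 306 326 [0.5345 0.1656 0.296 ]
263 306 326 [0.5226 0.0924 0.1128]
266 306 326 [0.5222 0.0919 0.1155]
269 306 327 [0.5236 0.092  0.1204]
272 327 327 [0.5276 0.0861 0.1119]
275 305 305 [0.5159 0.0872 0.1147]
xb,yb min max [-0.01705202 -0.0176521 ] [0.01715354 0.01760992]
```

View pics/w7.png

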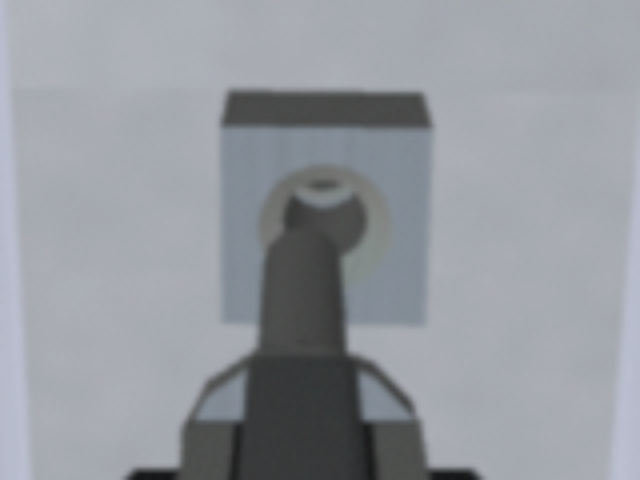

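Emit:
servo_tool:
  increments:
    - [[0,0,0,0.001,0.0033,0,-1],[0,0,0,0,0,0,-1],[0,0,0,0,0,0.006,-1],[0,0,0,0,0,0.006,-1],[0,0,0,0,0,0.004,-1],[0,0,0,0,0,0,-1]]

```text
clock: 19.55
ee_pos: [0.5278, 0.0842, 0.113]
tcp_rot: [-0.0, 0.757, 0.654, -0.001]
wrist_force: [1.4, 1.1, -1.0]
finger_gap: 0.125
```

```bash
cat > pinpos.py <<'E'
from bench import ctrl, read_camera
from h import *
import sys
o=ctrl.get_obs();print(o["clock"],o["ee_pos"].round(4),o["wrist_force"].round(1),o["tcp_rot"].round(4))
c=read_camera("wrist");k=(.525,.086)
W,m,r=tabpose(c,k,.068,.003,.035);kk=np.array(r[0])/1000;print("knuckle",r[0],r[1])
z=W[...,2];sh=(z>.08)&(z<.13)&(np.hypot(W[...,0]-k[0],W[...,1]-k[1])<.03)
P=[]
for v in np.where(sh.any(1))[0]:
    u=np.where(sh[v])[0]
    if 15<=len(u)<=24 : P.append(np.r_[dep(c,(u.min()+u.max())/2,v),u.min(),u.max()])
P=np.array(P);P=P[abs(P[:,2]-.1)<.03];print(P.round(4)[:14])
a=np.median(P[:,:2],0)-.006*np.array([.142,.99]);d=a-kk
print("axis",a,"off xb,yb mm",d@[.99,-.142]*1000,d@[.142,.99]*1000)
tt=(z>.13)&(np.hypot(W[...,0]-k[0],W[...,1]-k[1])<.025);print("tab top z",np.percentile(z[tt],90) if tt.any() else None)
E
python3 pinpos.py
```

```text
19.55 [0.5278 0.0842 0.113 ] [ 1.4  1.1 -1. ] [-4.000e-04  7.565e-01  6.539e-01 -7.000e-04]
knuckle (525.0804443359375, 86.08184814453125) (34.60111999511719, 34.09638214111328)
[[5.289e-01 9.140e-02 8.530e-02 3.090e+02 3.240e+02]
 [5.287e-01 9.190e-02 8.800e-02 3.080e+02 3.240e+02]
 [5.289e-01 9.150e-02 8.870e-02 3.080e+02 3.250e+02]
 [5.287e-01 9.210e-02 9.170e-02 3.070e+02 3.250e+02]
 [5.287e-01 9.190e-02 9.280e-02 3.070e+02 3.250e+02]
 [5.290e-01 9.190e-02 9.440e-02 3.070e+02 3.260e+02]
 [5.287e-01 9.180e-02 9.540e-02 3.060e+02 3.260e+02]
 [5.287e-01 9.170e-02 9.810e-02 3.060e+02 3.260e+02]
 [5.285e-01 9.090e-02 9.760e-02 3.060e+02 3.260e+02]
 [5.287e-01 9.160e-02 1.008e-01 3.060e+02 3.260e+02]
 [5.286e-01 9.140e-02 1.017e-01 3.060e+02 3.260e+02]
 [5.286e-01 9.130e-02 1.028e-01 3.060e+02 3.260e+02]
 [5.287e-01 9.150e-02 1.046e-01 3.060e+02 3.260e+02]
 [5.287e-01 9.170e-02 1.065e-01 3.060e+02 3.260e+02]]
axis [0.52784614 0.08572896] off xb,yb mm 2.788146938350813 0.04336896351773868
tab top z 0.2269756257837915
```

Emit:
servo_tool:
  increments:
    - [[0,0,0,0.0008,-0.0028,0,-1],[0,0,0,0,0,0,-1],[0,0,0,0,0,0,-1],[0,0,0,0,0,0,-1]]

```text
clock: 20.0
ee_pos: [0.526, 0.0858, 0.114]
tcp_rot: [0.0, 0.756, 0.654, 0.0]
wrist_force: [-0.3, -0.2, -0.2]
finger_gap: 0.13
```

```bash
python3 pinpos.py | grep -v '\[.*e-0'
```

```text
knuckle (525.0700073242188, 86.10548400878906) (34.550270080566406, 33.950496673583984)
axis [0.52611643 0.08719003] off xb,yb mm 0.8819568706431832 1.222288325944975
tab top z 0.22799715747763333
```

Emit:
servo_tool:
  increments:
    - [[0,0,0,-0.0004,-0.0008,0,-1],[0,0,0,0,0,0,-1],[0,0,0,0,0,0.003,-1],[0,0,0,0,0,0.003,-1],[0,0,0,0,0,0.003,-1],[0,0,0,0,0,0,-1]]

```text
clock: 20.65
ee_pos: [0.5245, 0.0853, 0.1041]
tcp_rot: [-0.0, 0.756, 0.654, -0.001]
wrist_force: [-0.6, 1.1, -0.2]
finger_gap: 0.13
```

Emit:
servo_tool:
  increments:
    - [[0,0,0,0,0,0.003,-1],[0,0,0,0,0,0.003,-1],[0,0,0,0,0,0.003,-1],[0,0,0,0,0,0,-1]]

```text
clock: 21.05
ee_pos: [0.5246, 0.0854, 0.0952]
tcp_rot: [-0.0, 0.756, 0.654, -0.0]
wrist_force: [0.1, -0.1, -1.7]
finger_gap: 0.13
```

Emit:
servo_tool:
  increments:
    - [[0,0,0,0,0,0.005,-1],[0,0,0,0,0,0.005,-1],[0,0,0,0,0,0.005,-1],[0,0,0,0,0,0,-1]]

```text
clock: 21.45
ee_pos: [0.5244, 0.0853, 0.0799]
tcp_rot: [-0.0, 0.756, 0.654, -0.001]
wrist_force: [-0.2, -1.2, -1.3]
finger_gap: 0.128
```

Emit:
servo_tool:
  increments:
    - [[0,0,0,0,0,0.002,-1],[0,0,0,0,0,0.002,-1],[0,0,0,0,0,0.002,-1],[0,0,0,0,0,0,-1]]

```text
clock: 21.85
ee_pos: [0.5248, 0.0854, 0.0745]
tcp_rot: [-0.0, 0.756, 0.654, -0.0]
wrist_force: [-1.4, -0.5, -0.9]
finger_gap: 0.129
```

Tip is at about 31.5 mm with no force. Continue gently.

Emit:
servo_tool:
  increments:
    - [[0,0,0,0,0,0.002,-1],[0,0,0,0,0,0.002,-1],[0,0,0,0,0,0,-1]]

```text
clock: 22.15
ee_pos: [0.5248, 0.0854, 0.0705]
tcp_rot: [-0.0, 0.756, 0.654, -0.0]
wrist_force: [0.1, -0.8, -0.1]
finger_gap: 0.13
```

Emit:
servo_tool:
  increments:
    - [[0,0,0,0,0,0.002,-1],[0,0,0,0,0,0.002,-1],[0,0,0,0,0,0,-1]]

```text
clock: 22.45
ee_pos: [0.5248, 0.0854, 0.0665]
tcp_rot: [-0.0, 0.756, 0.654, -0.0]
wrist_force: [0.5, -0.2, -0.3]
finger_gap: 0.129
```

Emit:
servo_tool:
  increments:
    - [[0,0,0,0,0,0.004,-1],[0,0,0,0,0,0.004,-1],[0,0,0,0,0,0.004,-1],[0,0,0,0,0,0,-1]]

```text
clock: 22.85
ee_pos: [0.5244, 0.0854, 0.054]
tcp_rot: [-0.0, 0.756, 0.654, -0.001]
wrist_force: [-0.6, 0.8, -1.4]
finger_gap: 0.132
```

Emit:
servo_tool:
  increments:
    - [[0,0,0,0,0,0.002,-1],[0,0,0,0,0,0.001,-1],[0,0,0,0,0,0,-1]]

```text
clock: 23.15
ee_pos: [0.525, 0.0854, 0.0517]
tcp_rot: [-0.0, 0.756, 0.654, -0.0]
wrist_force: [-0.4, 0.2, -1.3]
finger_gap: 0.13
```

Emit:
servo_tool:
  increments:
    - [[0,0,0,0,0,0.001,-1],[0,0,0,0,0,0,-1]]

```text
clock: 23.35
ee_pos: [0.5251, 0.0855, 0.0508]
tcp_rot: [-0.0, 0.756, 0.654, 0.0]
wrist_force: [-0.2, -0.1, -1.3]
finger_gap: 0.132
```

Emit:
servo_tool:
  increments:
    - [[0,0,0,0,0,0.001,-1],[0,0,0,0,0,0,-1]]

```text
clock: 23.55
ee_pos: [0.5252, 0.0855, 0.0499]
tcp_rot: [0.0, 0.756, 0.654, 0.0]
wrist_force: [0.4, -1.1, -0.6]
finger_gap: 0.127
```

Emit:
servo_tool:
  increments:
    - [[0,0,0,0,0,0.001,-1],[0,0,0,0,0,0,-1]]

```text
clock: 23.75
ee_pos: [0.5252, 0.0855, 0.0498]
tcp_rot: [-0.0, 0.756, 0.654, 0.0]
wrist_force: [-2.6, -0.7, 8.7]
finger_gap: 0.129
```

Emit:
servo_tool:
  increments:
    - [[0,0,0,0,0,0.001,-1],[0,0,0,0,0,0,-1]]

```text
clock: 23.95
ee_pos: [0.5252, 0.0855, 0.0498]
tcp_rot: [-0.0, 0.757, 0.654, 0.0]
wrist_force: [-7.4, -1.6, 17.9]
finger_gap: 0.129
```

Collar contact is firm at the predicted height. Back off the push, open and withdraw.

Emit:
servo_tool:
  increments:
    - [[0,0,0,0,0,-0.0017,-1],[0,0,0,0,0,0,-0.4],[0,0,0,0,0,0,-0.4],[0,0,0,0,0,0,-0.4],[0,0,0,0,0,0,-0.4],[0,0,0,0,0,-0.02,-0.4],[0,0,0,0,0,-0.04,-0.4],[0,0,0,0,0,-0.05,-0.4],[0,0,0,0,0,-0.05,-0.4],[0,0,0,-0.03,0,-0.02,-0.4],[0,0,0,-0.04,0,0,-0.4],[0,0,0,0,0,0,-0.4]]

```text
clock: 25.15
ee_pos: [0.5148, 0.0098, 0.2307]
tcp_rot: [0.001, 0.759, 0.651, -0.0]
wrist_force: [0.0, -0.4, -0.4]
finger_gap: 0.298
```

```bash
python3 - <<'E'
from bench import ctrl, read_camera
from h import *
import cv2
o=ctrl.get_obs();print(o["clock"],o["ee_pos"],o["wrist_force"],o["finger_gap"])
c=read_camera("wrist");s=read_camera("scene");t=read_camera("top")
W,m,r=tabpose(c,(.525,.087),.107,.003,.03);print("tab top",np.median(W[m],0),r)
W,m,r=tabpose(c,(.525,.087),.073,.002,.03);print("collar",m.sum(),W[m].mean(0) if m.any() else 0)
W,m,r=tabpose(c,(.525,.087),.068,.002,.03);print("knuckle",r[0])
im=cv2.resize(c["color"],(400,300)); u,v=map(int,proj(c,[.525,.087,.09]));print(u,v)
g=c["color"][max(v-60,0):v+60,max(u-80,0):u+80];g=cv2.resize(g,(400,300))
g2=cv2.resize(s["color"][180:320,140:440],(400,300));g3=cv2.resize(t["color"][150:390,200:520],(400,300))
cv2.imwrite("pics/end.png",cv2.convertScaleAbs(np.vstack([np.hstack([im,g]),np.hstack([g2,g3])])[:,:,::-1],alpha=1.4))
E
```

```text
25.15 [0.51476744 0.00978926 0.23069346] [ 2.37702468e-04 -3.82096954e-01 -4.49551088e-01] 0.29805917901598267
tab top [0.52550995 0.08710261 0.10683338] ((525.4539794921875, 86.83625030517578), (28.887109756469727, 11.527000427246094), 81.09928894042969)
collar 344 [0.52570015 0.08696183 0.07299814]
knuckle (525.0877075195312, 85.9977798461914)
313 120
```

View pics/end.png

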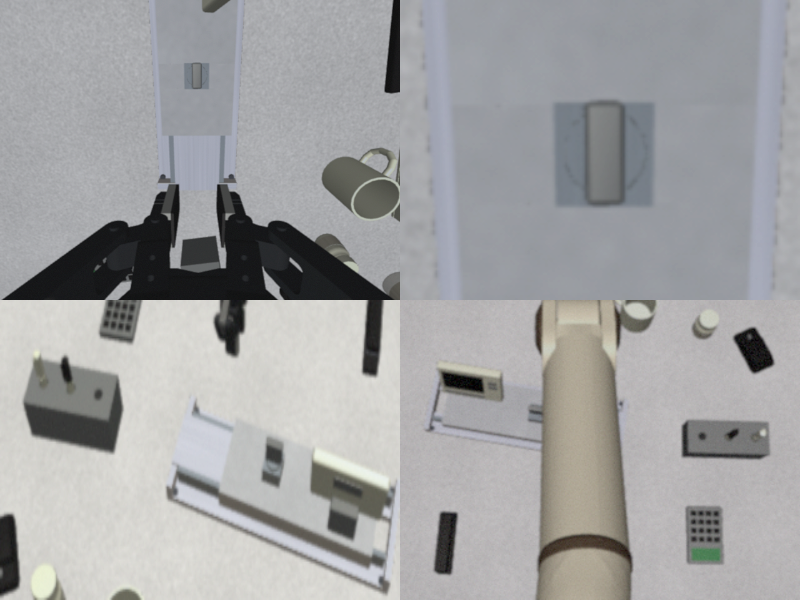

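```bash
python3 -c "
from bench import ctrl
print(ctrl.sign_off())"
```

```text
the job is handed in; nothing more can be done
None
```

The pin is seated through both knuckles and released, and the job is handed in at about 25 s of the 72 s allowed.

**What I did**
- **Sliding the foot:** I gripped the knuckle and slid the foot to its +30 mm stop to find the zero position. The wrist force there was about 18 N.
- **Finding the lower hole:** From the zero position I looked down the bore with the wrist camera's depth map and saw the edge of the strip's hole. It was about 9 mm to the −y side, so I moved the foot there and saw the hole nearly in line, about 1.5 mm off.
- **Threading the pin:** I lifted the pin out of the stand and lowered it through both holes in small steps. It met no resistance until the collar landed; the highest upward force reading was 18 N. I then eased off, opened the gripper and backed away.

**Last checks**
- The collar's top is 73.0 mm over the desk and the tab's top is 106.8 mm. Seated values are 73 and 107 mm.
- The pin stands upright about 1 mm from the knuckle's centre, within the hole's play. The gripper is clear of everything and the wrist force is near zero.
- Both markers are still in the stand. The other things on the desk look unmoved in the pictures; I did not measure their positions.

**What disagreed**
- The fingertips were about 32 mm further back than the reported TCP, as seen in the wrist camera. My first try at gripping the knuckle therefore closed in the air above it, touching nothing, and I used camera heights from then on.
- My guess for the foot's zero position, based on the length of the track, was about 12 mm off. The stop corrected it.
- I did not push the seated pin sideways to confirm it was in the strip's hole. That rests on the depth view down the bore and on the free drop.

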